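Leak-check a capped bottle in the turnover stand

TASK

Do the leak check on the red-capped bottle: slide it upright all the way into the cradle of the turnover stand, with the yellow fork around its neck, and let go of it. Then crank the cradle right over so that the bottle is fully upside down, keep it so for at least three seconds, and crank it fully back so that the bottle stands upright in the cradle again. Leave the other two bottles standing where they are.

Things in the scene. Friction and masses are not known exactly. Their poses are not given: they have to be found in the camera images.
- bottle_red: The bottle to check: amber glass, closed for good with a RED screw cap, 0.17 to 0.32 kg, upright on the bench (the three bottles swap places). Origin: centre of its underside, z up its axis. Heights in mm: body 60 across to 72, flat shoulder 55 across to 78, bare neck 32 across from 78 to 92, cap 46 across from 92 to 122 (top).
- bottle_blue: Bystander: the same bottle with a BLUE cap, upright on the bench. Origin: centre of its underside.
- bottle_white: Bystander: the same bottle with a WHITE cap, upright on the bench. Origin: centre of its underside.
- stand: Turnover stand, fixed to the bench (place and yaw vary). Origin on the bench, under the seat's centre. Blue base plate 150 x 150 x 10 mm, centred 25 mm towards +y. An aluminium post (46 mm wide in x, y = +47 to +67 mm, top at 123 mm) carries a level axle along y. On the post's -y side the axle carries the cradle, which is open towards -y; on its +y side the crank.
- seat (a point): Centre of the cradle's floor, where the centre of the bottle's underside belongs; axes as the stand's while the cradle is upright (then 48 mm above the bench); turns with the cradle. In its frame, mm: floor 88 wide in x, y = -32 to +42; side rails 18 high, inner faces 67 apart, y = -28 to +34; back plate from y = +33, up to z = 87. Push the bottle in along +y until it stops, y = 0 to +4.
- fork (a point): Mouth of the cradle's yellow fork, mid-thickness, between the tips of its tines; in the seat's frame at y = -27 mm, z = +85 mm. Fork 4 mm thick (z = 83 to 87), slot 39 mm wide in x, open to -y, closed at y = +20. It passes between shoulder and cap while the bottle is held 1 to 4 mm above the floor. No lock: upside down, the bottle sinks 5 mm and hangs by its shoulder.
- axle (a point): Point of the axle above the stand's origin, 100 mm above the bench: cradle and crank turn about the stand's y axis through it.
- cradle (a joint): Angle of cradle and crank about the axle (rad): 0 = upright (the start), pi = fully upside down, hard stops at both. Grows as the crank goes from the stand's -x side, up over the top, to its +x side. Stays where it is left (friction 0.18 N m, about 3 N at the handle).
- crank_grip (a point): Middle of the crank's black handle: a freely spinning level cylinder, 20 mm across, 80 mm long, parallel to the axle, 70 mm from it. In the stand's frame at y = +125 mm, x = -70 cos(a) mm and 100 + 70 sin(a) mm above the bench, a the cradle angle. Clear all round: it can be pinched from above, across the stand's x, and carried along its half circle with the tool pointing down.

How it is judged:
By the outcome, as a careful person would: the job done as asked, in the order asked, and still so for the second after the job is handed in, with the robot touching nothing.
It also fails if it takes over 69 s, if anything falls off the work surface, if the arm or the gripper's body presses on something with over 40 N, if the wrist force passes 120 N, or if a joint passes its speed limit or range.

ROBOT

A 6-joint arm with a two-finger parallel gripper is mounted at the origin on the work surface. World frame = base frame: x ahead of the robot, y to its left, z up, the work surface at z = 0. Lengths are in m, angles in rad, forces in N, time in s.
With the tool pointing down it reaches from about 0.225 to 0.725 m from the base axis. Payload 3.1 kg.
Tool frame: the origin (TCP) lies between the finger pads, 19 mm behind the fingertips; this is the grasp point; z points along the fingers, y is the direction in which the jaws open and shut (so a half turn about z gives the same grasp; the last joint's range is limited). The gripper opens to 85 mm and grips with 20 to 120 N. Pads are 22 mm wide; open, the fingers measure 114 mm over their backs; the gripper's body (76 mm by 85 mm) begins 54 mm behind the grasp point. The pads swing forward as they close: fully open they stand 13 mm farther back than shut.
Start: joints at [1.096, 0.048, 0.099, 1.622, 0, 1.443], TCP at [0.178, 0.494, 0.25] pointing down, gripper open.
Joint ranges: [-2.91, 2.91], [-0.99, 1.94], [-1.21, 1.42], [-2.12, 2.29], [-1.49, 1.47], [-3.14, 3.14]. Speed limits (rad/s): [2.79, 2.79, 3.14, 3.14, 3.14, 3.14].

INTERFACE

Orientations are given as a unit quaternion [x, y, z, w].
In Python, from cell import bot, snapshot, get_calibration, hand_in gives the robot as it stands. Calls block until the motion is done:
- bot.move_ptp(position, orientation): joint-space move of the TCP to a pose.
- bot.line_to(position, frame=None, vel=0.15, max_force=None): straight line of the TCP; frame=None keeps the orientation; vel is the mean speed in m/s. With max_force (N) it stops when the force on the tool has changed by that much, and returns True; else False.
- bot.set_joints(angles): joint-space move.
- bot.command_gripper(opening): opening from 0.0 (shut) to 1.0 (fully open); the grip force is fixed at half the most; returns when the fingers have stopped.
- bot.sleep(seconds).
- bot.ik(position, orientation): joint angles nearest the present ones, or None.
- bot.state(): the state.
- snapshot(name): name is "scene" or "top" or "wrist"; returns the picture (384x512x3 uint8, red, green, blue); there is no depth.
- get_calibration(name): a dict with "fx", "fy", "cx", "cy" (pixels), "rvec" (rotation vector, rad) and "tvec" (3), from world to camera coordinates, as OpenCV has them; the wrist camera has in their place "tool_from_camera" (4x4, takes a point from camera to tool coordinates, whose origin is the TCP and whose axes are the flange's). Camera axes: x right, y down, z forward; pixel columns grow to the right and rows downward; lengths in m; the calibration is good to about 2 mm. A picture is of the moment at which its call begins: read the wrist's pose just before it. get_calibration takes no time and is no camera call.
A pose or a line that the arm cannot do raises bot.MotionError and nothing moves.
- hand_in(): hands the job in, once; it reports no verdict.
The state is a dict: "time": time; "joints": joint angles; "joint_velocities": joint speeds; "effort": joint torques, N m; "eef_pos": TCP position; "tcp_rot": TCP orientation; "ft_force": force on the tool from outside, world axes, zero at the start; "wrist_torque": the same for the moment, N m; "finger_gap": opening from 0.0 (shut) to 1.0 (fully open).
Only numpy, scipy, OpenCV 4.12 (cv2) and the standard library are available. Lean on these libraries where they do the work, as an engineer would, in place of code of your own. Each camera call takes 0.05 s, during which the arm holds its last target. There are 200 camera calls.

## Working session

There is one attempt and no reset: what is moved stays moved. The work goes in short steps, each a Python script; the robot and the scene stay as the last script left them, time stands still between calls to the robot, and variables do not carry over. Pictures are saved under pics/ and viewed, about 8 in all and at most 12, crops included, and the job is handed in when it is done.

```bash
ls; mkdir -p pics
python3 - <<'E'
from cell import *
import cv2,numpy as np
ims=[]
for n in("scene","top"):
    im=snapshot(n);np.save(f"{n}.npy",im);c=get_calibration(n)
    R=cv2.Rodrigues(np.array(c["rvec"],float))[0];print(n,c["fx"],c["fy"],c["cx"],c["cy"],"pos",-R.T@np.array(c["tvec"]),"R",R.round(3).tolist())
    cv2.imwrite(f"pics/{n}.png",im[:,:,::-1])
print(get_calibration("wrist"));print(bot.state())
E
```

```text
pics
scene 366.21543292201704 366.21543292201704 258.6006432710858 185.3683482661818 pos [ 1.12159128 -0.49686885  0.71400302] R [[0.576, 0.817, -0.013], [0.534, -0.389, -0.751], [-0.619, 0.425, -0.66]]
top 377.32538153127894 377.32538153127894 256.0151854589545 189.8384877974596 pos [ 0.44722047 -0.07893898  1.05675889] R [[0.026, -1.0, -0.01], [-0.996, -0.025, -0.085], [0.084, 0.012, -0.996]]
{'fx': 320.9284111982512, 'fy': 320.9284111982512, 'cx': 255.1142263683628, 'cy': 193.68139423637723, 'tool_from_camera': array([[-1.11284044e-03, -9.62767461e-01, -2.70328646e-01,
         6.89060603e-02],
       [ 9.99999378e-01, -1.05288579e-03, -3.66796370e-04,
         3.09086726e-04],
       [ 6.85144199e-05, -2.70328886e-01,  9.62768035e-01,
        -1.23965058e-01],
       [ 0.00000000e+00,  0.00000000e+00,  0.00000000e+00,
         1.00000000e+00]])}
{'time': 0.1, 'joints': array([ 1.09619187e+00,  4.86798080e-02,  9.77212300e-02,  1.62203122e+00,
       -7.35904320e-06,  1.44297659e+00]), 'joint_velocities': array([-0.00063124, -0.00010019,  0.00285345,  0.00138014,  0.00037445,
        0.00023278]), 'effort': array([ 2.52507714e-03, -3.39850688e+01,  3.20935428e+01,  1.58273504e-02,
       -9.48885872e-05, -3.88478753e-06]), 'eef_pos': array([0.17821143, 0.49325766, 0.24891589]), 'tcp_rot': array([ 1.72524720e-01,  9.85004578e-01, -1.04844929e-03, -3.21863325e-04]), 'ft_force': array([ 0.74991563, -0.36695879, -1.33547559]), 'wrist_torque': array([-0.04318776,  0.0262902 , -0.02906821]), 'finger_gap': 0.9953849150757351}
```

View pics/top.png

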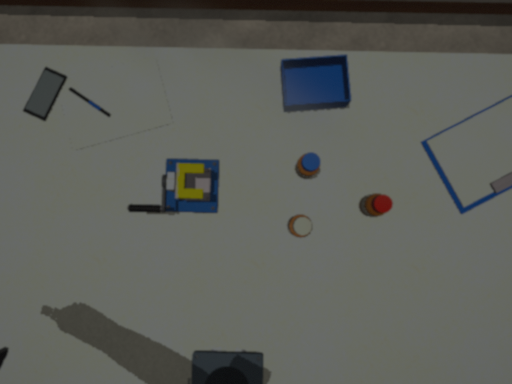

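View pics/scene.png

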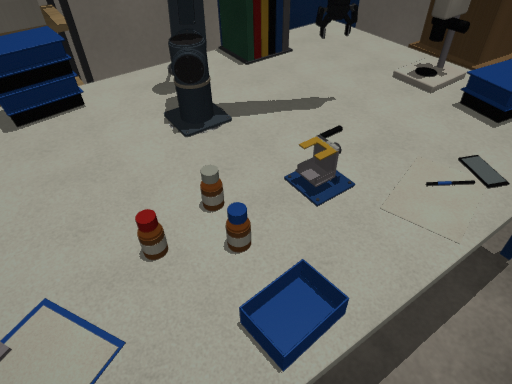

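The top view shows the stand at about (192,186), with its fork opening to the right (-y) and its handle at (145,208). The caps are red (381,204), blue (310,162) and white (302,226). The scene view agrees. Next I'll measure positions.

```bash
cat > h.py <<'E'
import cv2,numpy as np
from cell import *
def cam(n):
    c=get_calibration(n);R=cv2.Rodrigues(np.array(c["rvec"],float))[0]
    return c,R,-R.T@np.array(c["tvec"]).ravel()
def ray(n,uv,z):
    c,R,o=cam(n);d=R.T@np.array([(uv[0]-c["cx"])/c["fx"],(uv[1]-c["cy"])/c["fy"],1.]);return o+d*(z-o[2])/d[2]
def blobs(m,amin=20):
    cs,_=cv2.findContours(m.astype(np.uint8),cv2.RETR_EXTERNAL,cv2.CHAIN_APPROX_NONE)
    return [c for c in cs if cv2.contourArea(c)>=amin]
E
python3 - <<'E'
from h import *
for n in("top","scene"):
    im=np.load(n+".npy");hsv=cv2.cvtColor(im,cv2.COLOR_RGB2HSV);H,S,V=cv2.split(hsv)
    ms={"red":((H<4)|(H>174))&(S>200)&(V>90),"yel":(H>18)&(H<35)&(S>180)&(V>100),"blue":(H>100)&(H<125)&(S>130)&(V>40),"blk":(V<30)}
    zs=dict(red=.122,yel=.135,blue=.01,blk=.11)
    for k,m in ms.items():
        for c in blobs(m,40):
            (x,y),(w,h),a=cv2.minAreaRect(c)
            if cv2.contourArea(c)>6000: continue
            b=cv2.boxPoints(((x,y),(w,h),a))
            print(n,k,"px",round(x,1),round(y,1),"wh",round(w,1),round(h,1),"a",round(a,1),"P",ray(n,(x,y),zs[k])[:2].round(4))
            if n=="top" and k!="red": print("   box",[ray(n,p,zs[k])[:2].round(4).tolist() for p in b])
t=np.load("top.npy")[140:230,120:240,::-1];cv2.imwrite("pics/ct.png",cv2.resize(t,None,fx=6,fy=6,interpolation=cv2.INTER_CUBIC))
E
```

```text
top red px 382.2 203.2 wh 14.8 14.1 a 45.0 P [ 0.5008 -0.3803]
top yel px 189.7 180.3 wh 23.7 32.6 a 2.2 P [0.5447 0.0959]
   box [[0.5049, 0.125], [0.5856, 0.1254], [0.5847, 0.0666], [0.5041, 0.0667]]
top blue px 191.5 185.5 wh 51.0 51.0 a 90.0 P [0.5436 0.1141]
   box [[0.6137, 0.1887], [0.6172, 0.0453], [0.4743, 0.0404], [0.4707, 0.1822]]
top blue px 310.3 161.8 wh 15.6 16.3 a 45.0 P [ 0.6185 -0.216 ]
   box [[0.617, -0.1846], [0.6503, -0.2163], [0.6199, -0.2474], [0.5867, -0.2157]]
top blue px 456.3 183.5 wh 99.3 46.2 a 27.6 P [ 0.5673 -0.6212]
   box [[0.5707, -0.4702], [0.6876, -0.5309], [0.564, -0.7716], [0.4495, -0.7097]]
top blue px 315.3 80.9 wh 46.7 65.2 a 85.8 P [ 0.8514 -0.2274]
   box [[0.9108, -0.1287], [0.929, -0.3145], [0.7927, -0.3249], [0.7746, -0.1412]]
top blk px 225.0 374.5 wh 17.0 48.0 a 90.0 P [ 0.0773 -0.0039]
   box [[0.0954, 0.055], [0.0988, -0.0614], [0.0592, -0.0625], [0.0558, 0.0535]]
top blk px 3.0 357.0 wh 16.0 6.0 a 90.0 P [0.1025 0.5399]
   box [[0.1212, 0.5489], [0.1216, 0.5341], [0.0839, 0.531], [0.0834, 0.5457]]
top blk px 144.0 208.5 wh 5.0 30.0 
[... 1271 characters left out ...]
.6996]
scene blk px 195.1 103.8 wh 39.0 34.1 a 81.4 P [ 0.0906 -0.0411]
scene blk px 425.5 71.0 wh 8.0 21.0 a 90.0 P [0.3898 0.7889]
scene blk px 233.1 53.9 wh 31.2 3.4 a 31.0 P [-0.1974  0.2907]
scene blk px 189.6 63.1 wh 41.1 34.8 a 84.6 P [-0.223   0.0986]
scene blk px 34.4 61.7 wh 45.9 81.0 a 77.0 P [-0.6246 -0.4117]
scene blk px 186.0 36.0 wh 16.0 32.0 a 90.0 P [-0.5135  0.2286]
scene blk px 449.1 29.7 wh 39.4 24.0 a 2.6 P [0.1733 1.2661]
scene blk px 336.5 18.0 wh 36.0 41.0 a 90.0 P [-0.2765  0.97  ]
scene blk px 271.6 27.5 wh 55.2 9.9 a 86.8 P [-0.3635  0.6175]
scene blk px 185.9 11.9 wh 25.2 16.6 a 85.6 P [-0.8514  0.3977]
scene blk px 76.0 40.0 wh 86.6 7.0 a 71.6 P [-0.7785 -0.2043]
```

View pics/ct.png

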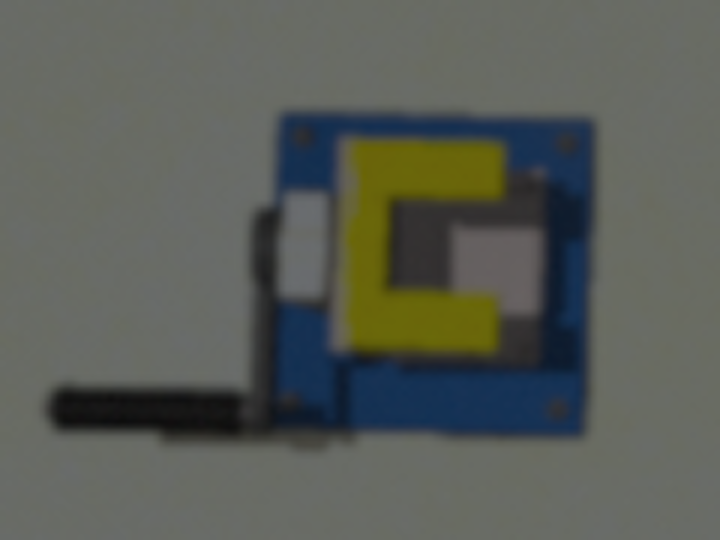

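The crop shows the yellow fork opening towards -y with the stand's yaw near 0. The top-view estimates of the seat are x about 0.5445 and y about 0.09. I'll refine the fork and cap with the wrist camera on the way.

```bash
cat >> h.py <<'E'
from scipy.spatial.transform import Rotation as Ro
Q=[.70710678,-.70710678,0,0]   # down, jaws along world x, camera on the -y side
def wray(s,uv,z):
    c=get_calibration("wrist");T=np.eye(4);T[:3,:3]=Ro.from_quat(s["tcp_rot"]).as_matrix();T[:3,3]=s["eef_pos"]
    T=T@np.array(c["tool_from_camera"]);d=T[:3,:3]@np.array([(uv[0]-c["cx"])/c["fx"],(uv[1]-c["cy"])/c["fy"],1.]);o=T[:3,3];return o+d*(z-o[2])/d[2]
def masks(im):
    H,S,V=cv2.split(cv2.cvtColor(im,cv2.COLOR_RGB2HSV))
    return {"red":((H<4)|(H>174))&(S>170)&(V>60),"yel":(H>18)&(H<35)&(S>150)&(V>80),"blk":(V<30)}
def wlook(tag,cols):
    s=bot.state();im=snapshot("wrist");cv2.imwrite(f"pics/{tag}.png",im[:,:,::-1]);np.save(tag+".npy",im)
    for k,z in cols.items():
        for c in blobs(masks(im)[k],150):
            r=cv2.minAreaRect(c);b=cv2.boxPoints(r)
            print(tag,k,"px",np.round(r[0],1),"P",wray(s,r[0],z).round(4),"box",[wray(s,p,z)[:2].round(4).tolist() for p in b])
    return s
E
python3 - <<'E'
from h import *
for p in [(.5445,.05,.3),(.50,-.38,.3),(.50,-.38,.117),(.5445,0,.3),(.5445,0,.17),(.5445,.092,.17),(.4745,.215,.1),(.5445,.215,.17),(.6145,.215,.1),(.6145,.215,.2)]:
    q=bot.ik(p,Q);print(p,None if q is None else np.round(q,2))
bot.move_ptp([.5445,.04,.30],Q);wlook("w1",{"yel":.135,"blk":.1})
bot.move_ptp([.502,-.381,.26],Q);wlook("w2",{"red":.122});print(bot.state()["time"])
a=cv2.imread("pics/w1.png");b=cv2.imread("pics/w2.png");cv2.imwrite("pics/w12.png",cv2.resize(np.hstack([a,b]),(800,300)))
E
```

```text
(0.5445, 0.05, 0.3) [-0.03  0.13  0.28  1.73  0.   -1.6 ]
(0.5, -0.38, 0.3) [-0.76  0.36  0.55  1.77  0.   -2.33]
(0.5, -0.38, 0.117) [-0.76  0.33  0.15  1.4   0.   -2.33]
(0.5445, 0, 0.3) [-0.12  0.12  0.28  1.73  0.   -1.69]
(0.5445, 0, 0.17) [-0.12  0.1  -0.01  1.47  0.   -1.69]
(0.5445, 0.092, 0.17) [ 0.05  0.12  0.01  1.47  0.   -1.52]
(0.4745, 0.215, 0.1) [ 0.3   0.06 -0.19  1.32  0.   -1.27]
(0.5445, 0.215, 0.17) [ 0.26  0.2   0.11  1.48  0.   -1.31]
(0.6145, 0.215, 0.1) [ 0.23  0.39  0.2   1.38  0.   -1.34]
(0.6145, 0.215, 0.2) [ 0.23  0.38  0.39  1.58  0.   -1.34]
w1 yel px [254.5 235. ] P [0.5448 0.0953 0.135 ] box [[0.5868, 0.0647], [0.5027, 0.0647], [0.5004, 0.1276], [0.5892, 0.1275]]
w1 blk px [300. 280.] P [0.4932 0.1653 0.1   ] box [[0.5194, 0.1614], [0.4674, 0.1615], [0.4669, 0.1691], [0.5193, 0.1691]]
w1 blk px [255.5 314. ] P [0.5438 0.21   0.1   ] box [[0.8241, 0.1218], [0.263, 0.1223], [0.2222, 0.3113], [0.8649, 0.3104]]
w2 red px [257.6 184.8] P [ 0.5005 -0.382   0.122 ] box [[0.5299, -0.3721], [0.5102, -0.411], [0.4717, -0.3916], [0.4902, -0.3512]]
4.3583
```

View pics/w12.png

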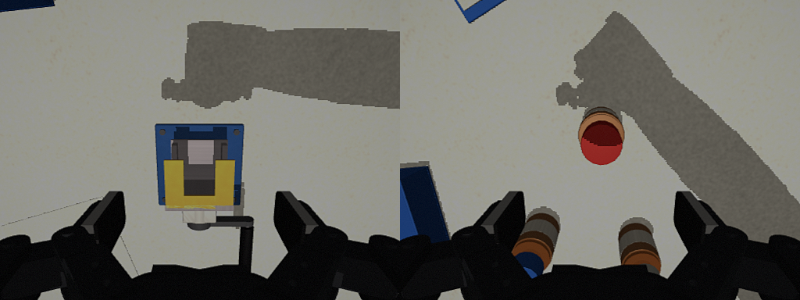

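The left picture shows the fork symmetric about x=0.5447, with its tips at y=0.0647, so the seat is at about (0.5447, 0.0917). The right picture shows the red cap at about (255,185) px, 46 mm wide, at (0.5005, -0.38). All the views agree to within 3 mm, so I'll grasp.

Run:
```python
from h import *
s=bot.state();m=masks(np.load("w2.npy"))["red"];c=max(blobs(m,150),key=cv2.contourArea)[:,0]
i=c[:,1].argmax();yb=wray(s,c[i]+[0,.5],.122)[1];xl=wray(s,c[c[:,0].argmin()],.122)[0];xr=wray(s,c[c[:,0].argmax()]+[1,0],.122)[0]
x,y=(xl+xr)/2,yb-.023;print("cap",x,y,"width",xl-xr)
assert abs(x-.5005)<.004 and abs(y+.380)<.005
bot.line_to([x,y,.117],vel=.12);f0=bot.state()["ft_force"]
bot.command_gripper(0.0);s=bot.state();print("gap",s["finger_gap"],"dF",s["ft_force"]-f0,s["eef_pos"])
bot.line_to([x,y,.30],vel=.15);s=bot.state();print(s["ft_force"]-f0,s["finger_gap"],s["time"])
bot.move_ptp([.5447,.0,.30],Q);bot.line_to([.5447,.0,.22]);s=wlook("w3",{"yel":.135,"red":.175});print(s["time"],s["eef_pos"])
a=snapshot("scene");cv2.imwrite("pics/w3s.png",np.hstack([cv2.resize(cv2.imread("pics/w3.png"),(400,300)),cv2.resize(a[80:280,180:420,::-1],(400,300))]))
```

```text
cap 0.4998255581879758 -0.3819965933328679 width 0.04453401255108669
gap 0.519444448492981 dF [ 0.33662756 -0.29322644  2.03665954] [ 0.50045867 -0.38248495  0.11800864]
[-0.86596752  0.733856   -2.51873637] 0.5197171005015622 7.525
w3 yel px [214.6 316.1] P [0.5759 0.0869 0.135 ] box [[0.5877, 0.0671], [0.5647, 0.0657], [0.5637, 0.1075], [0.5877, 0.1091]]
w3 yel px [296.5 315. ] P [0.5137 0.086  0.135 ] box [[0.525, 0.1077], [0.5259, 0.0652], [0.5029, 0.0653], [0.5009, 0.1077]]
w3 red px [252.8 268.6] P [0.5463 0.0247 0.175 ] box [[0.5893, 0.0175], [0.5424, -0.0208], [0.5024, 0.0319], [0.5508, 0.077]]
9.6417 [ 0.54504046 -0.00056767  0.22068526]
```

View pics/w3s.png

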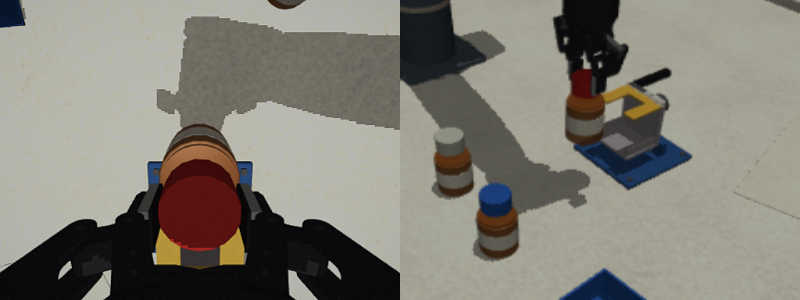

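The bottle hangs upright and centred in the gripper. The slot's inner edges are at x=0.5256 and 0.5642, so it is centred at 0.5449. The bystanders stand untouched. I'll lower the bottle and slide it in.

Run:
```python
from h import *
X=.5447
bot.line_to([X,0,.168],vel=.1);s=bot.state();print(s["eef_pos"],s["ft_force"])
z=.168+(.1685-s["eef_pos"][2]);
if abs(z-.168)>.0003: bot.line_to([X,0,z],vel=.05)
print(bot.line_to([X,.075,z],vel=.06,max_force=8),bot.state()["eef_pos"],bot.state()["ft_force"])
print(bot.line_to([X,.0955,z],vel=.03,max_force=6));s=bot.state();print(s["eef_pos"],s["ft_force"],s["time"])
a=snapshot("scene");cv2.imwrite("pics/s4.png",cv2.resize(a[80:230,220:420,::-1],(800,600),interpolation=cv2.INTER_CUBIC))
```

```text
[5.44914379e-01 1.29160355e-05 1.68440822e-01] [ 0.3723409  -0.54500676 -1.64012695]
False [0.54472905 0.07464426 0.16803744] [-0.37586772  0.04262498 -3.29782896]
False
[0.54469727 0.09443356 0.1683324 ] [-1.28101748 -3.99050594  0.02974459] 12.6417
```

View pics/s4.png

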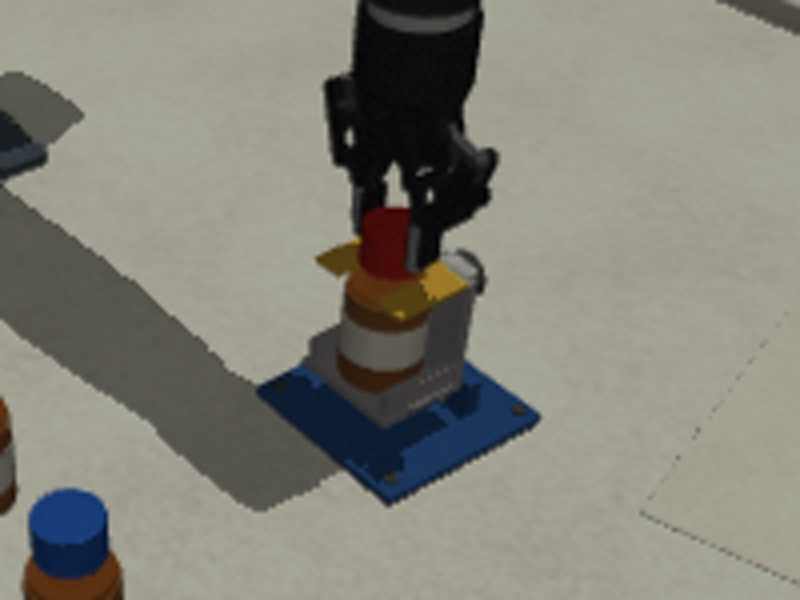

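The fork tines straddle the neck and the rails straddle the body, with -4 N in y, so it is near the stop. I'll push to a firm stop, set it down and release.

Run:
```python
from h import *
s=bot.state();p=s["eef_pos"]
print(bot.line_to([.5447,.101,.168],vel=.02,max_force=6));s=bot.state();print(s["eef_pos"],s["ft_force"])
y=s["eef_pos"][1]-.0005
print(bot.line_to([.5447,y,.1645],vel=.02,max_force=5));s=bot.state();print(s["eef_pos"],s["ft_force"])
bot.command_gripper(1.0);s=bot.state();print(s["eef_pos"],s["ft_force"],s["finger_gap"])
bot.line_to([.5447,y,.25],vel=.15);bot.line_to([.5447,y-.06,.25],vel=.2)
s=wlook("w5",{"red":.17});print(s["time"],s["eef_pos"])
a=snapshot("scene");cv2.imwrite("pics/w5s.png",np.hstack([cv2.resize(cv2.imread("pics/w5.png"),(400,300)),cv2.resize(a[80:230,220:420,::-1],(400,300))]))
```

```text
True
[0.54445388 0.09434668 0.16796375] [ 1.8026778  -1.88925393 -0.34644368]
True
[0.54497422 0.09354489 0.16597203] [-0.6583505  -1.43814066  4.66707768]
[0.54421778 0.09294729 0.16457266] [-0.25077937 -0.38279495  0.35467478] 1.0001295473610352
w5 red px [252.5 290. ] P [0.5454 0.0924 0.17  ] box [[0.5665, 0.071], [0.524, 0.0714], [0.5233, 0.1149], [0.5679, 0.1144]]
14.7917 [0.54401911 0.03332722 0.24852871]
```

View pics/w5s.png

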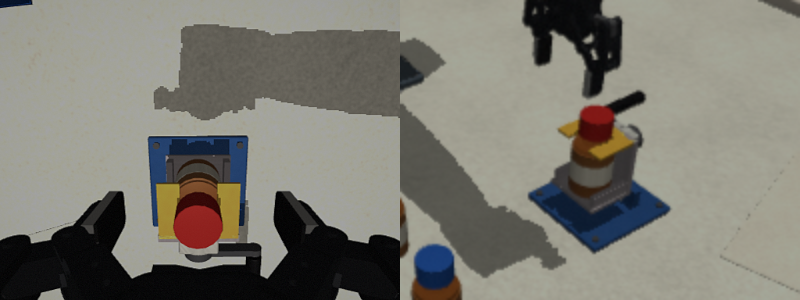

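The bottle stands seated with its cap at (0.545, 0.093) and the fork around its neck, and the gripper is clear. Next is the crank.

Run:
```python
from h import *
bot.line_to([.5447,.05,.28],vel=.25)
bot.move_ptp([.4747,.216,.20],Q)
print(bot.line_to([.4747,.216,.10],vel=.12,max_force=15));f0=bot.state()["ft_force"]
bot.command_gripper(0.0);s=bot.state();print("gap",s["finger_gap"],"dF",s["ft_force"]-f0,s["eef_pos"],s["time"])
im=snapshot("wrist");a=snapshot("scene");cv2.imwrite("pics/s6.png",np.hstack([cv2.resize(im[:,:,::-1],(400,300)),cv2.resize(a[80:230,220:420,::-1],(400,300))]))
```

```text
False
gap 0.21449257799325783 dF [-0.61038655  1.24455312  2.51534657] [0.47477918 0.21607402 0.10036578] 17.5917
```

View pics/s6.png

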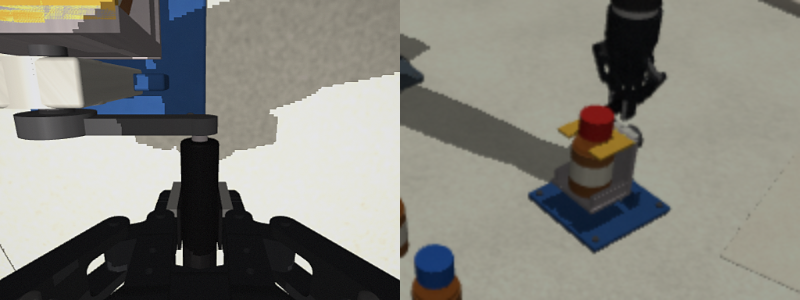

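The handle is pinched mid-pad and the side force is small. I'll carry it over the half circle while watching the force.

```bash
cat >> h.py <<'E'
def crank(a0,a1,C=(.5447,.1),y=.216,r=.07,n=18):
    for a in np.linspace(a0,a1,n+1)[1:]:
        h=bot.line_to([C[0]-r*np.cos(a),y,C[1]+r*np.sin(a)],vel=.06,max_force=45)
        s=bot.state();e=s["eef_pos"]
        print(round(np.degrees(a)),h,s["ft_force"].round(1),"act a",round(np.degrees(np.arctan2(e[2]-C[1],C[0]-e[0])),1),"gap",round(s["finger_gap"],3))
        if h: return False
    return True
E
python3 - <<'E'
from h import *
print(crank(0,np.pi));s=bot.state();print(s["time"],s["eef_pos"])
a=snapshot("scene");t=snapshot("top");cv2.imwrite("pics/s7.png",np.hstack([cv2.resize(t[140:230,120:240,::-1],(400,300)),cv2.resize(a[80:230,220:420,::-1],(400,300))]))
E
```

```text
10 False [-0.5  0.7  1.6] act a 10.7 gap 0.215
20 False [-1.4  0.1  1.7] act a 20.8 gap 0.211
30 False [-1.7  1.2  1.1] act a 30.7 gap 0.212
40 False [-1.6  1.6 -0.6] act a 40.5 gap 0.211
50 False [-2.9  1.7  0.2] act a 50.4 gap 0.209
60 False [-3.1  1.2  0.9] act a 60.5 gap 0.217
70 False [-2.2  1.1  2.6] act a 70.5 gap 0.211
80 False [-1.9  1.7  3.3] act a 80.6 gap 0.216
90 False [-1.   0.6  2.3] act a 90.7 gap 0.214
100 False [0.8 1.7 3.1] act a 100.7 gap 0.214
110 False [1.4 0.8 1.7] act a 110.8 gap 0.212
120 False [3.1 1.5 2.3] act a 120.8 gap 0.211
130 False [3.6 2.5 1.6] act a 130.7 gap 0.212
140 False [4.  2.3 0. ] act a 140.6 gap 0.212
150 False [5.  1.5 0.2] act a 150.6 gap 0.213
160 False [ 5.5  2.3 -0.9] act a 160.9 gap 0.216
170 False [ 5.   1.6 -2. ] act a 171.4 gap 0.217
180 False [1.7 0.7 5.6] act a 179.7 gap 0.212
True
23.9917 [0.6147539  0.21600636 0.10033202]
```

View pics/s7.png

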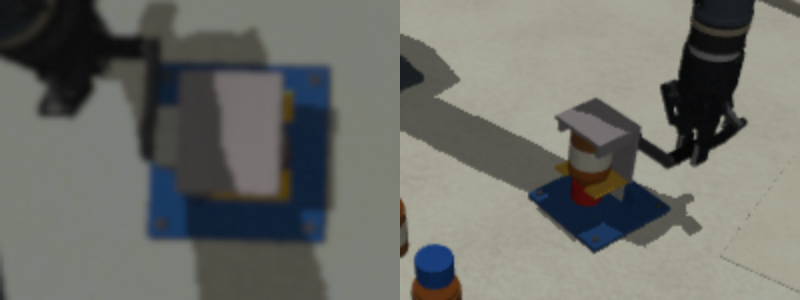

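The cradle is upside down, with the bottle inverted and hanging in the fork (red cap at the bottom). An upward reaction of 5.6 N shows it is at or near the stop. I'll press gently into the stop, hold, then crank back.

Run:
```python
from h import *
print(bot.line_to([.6147,.216,.095],vel=.02,max_force=12));s=bot.state();print(s["eef_pos"],s["ft_force"],s["time"])
bot.sleep(4.0)
a=snapshot("scene");s=bot.state();print(s["time"],s["eef_pos"])
print(crank(np.pi,0))
print(bot.line_to([.4747,.216,.094],vel=.02,max_force=12));s=bot.state();print(s["eef_pos"],s["ft_force"],s["time"])
bot.line_to([.4747,.216,s["eef_pos"][2]+.0005],vel=.02);f=bot.state()["ft_force"];print(f)
bot.command_gripper(1.0);s=bot.state();print(s["ft_force"],s["finger_gap"])
bot.line_to([.4747,.216,.25],vel=.12)
bot.move_ptp([.40,.33,.28],Q)
bot.sleep(.3);b=snapshot("scene");t=snapshot("top");print(bot.state()["time"])
np.save("top2.npy",t);np.save("scene2.npy",b)
for n,im in(("top",t),("scene",b)):
  m=masks(im)
  for k,z in(("red",.17),("yel",.135)):
    for c in blobs(m[k],40): r=cv2.minAreaRect(c);print(n,k,np.round(r[0],1),ray(n,r[0],z)[:2].round(4))
  old=np.load(n+".npy");Hd=(lambda i:cv2.inRange(cv2.cvtColor(i,cv2.COLOR_RGB2HSV),(100,130,40),(125,255,255)))
  print(n,"blue-cap pixels now/before",[[tuple(np.round(cv2.minAreaRect(c)[0],1)) for c in blobs(Hd(i)>0,40) if 100<cv2.contourArea(c)<400] for i in(im,old)])
cv2.imwrite("pics/s8.png",np.hstack([cv2.resize(t[120:270,120:420,::-1],(400,300)),cv2.resize(b[80:260,120:420,::-1],(400,300))]))
```

```text
True
[0.61481593 0.21603669 0.10032723] [-1.71120696 -0.19947856  5.29080871] 24.3167
28.3667 [0.61489675 0.21605943 0.10039785]
170 False [-0.7 -0.5  0.3] act a 169.7 gap 0.209
160 False [-1.  -1.3  3.4] act a 159.1 gap 0.213
150 False [-2.3 -1.1  2.5] act a 149.2 gap 0.211
140 False [-1.2 -0.9  3.3] act a 139.4 gap 0.214
130 False [-1.3 -1.3  4.6] act a 129.4 gap 0.208
120 False [-1.8 -0.4  5. ] act a 119.4 gap 0.215
110 False [-0.5 -0.6  6. ] act a 109.4 gap 0.21
100 False [-1.8 -0.4  5.8] act a 99.2 gap 0.214
90 False [-2.8  0.1  6.9] act a 89.0 gap 0.213
80 False [-2.9  0.   6. ] act a 78.8 gap 0.216
70 False [-3.3 -0.4  5.8] act a 68.5 gap 0.213
60 False [-4.6  0.9  5. ] act a 58.3 gap 0.209
50 False [-5.2  0.6  3.3] act a 48.9 gap 0.21
40 False [-4.9  0.1  1.3] act a 39.1 gap 0.209
30 False [-2.9  0.4 -0. ] act a 29.1 gap 0.214
20 False [-2.4  1.  -2.2] act a 19.3 gap 0.215
10 False [-2.6  1.7 -2.9] act a 9.4 gap 0.215
0 False [-3.7  1.6  2.2] act a 0.3 gap 0.206
True
True
[0.47480792 0.21608865 0.1002988 ] [-1.50604458  0.17879108  5.19012042] 34.875
[-2.11543352  1.76340324  1.43929164]
[-0.54240181  0.09425104 -0.45591025] 1.0037505579256305
38.2833
top red [189.8 177.8] [0.5472 0.0895]
top yel [190.  188.5] [0.5246 0.0944]
top yel [190.5 168.5] [0.5741 0.0952]
top blue-cap pixels now/before [[(np.float64(310.3), np.float64(161.8)), (np.float64(456.3), np.float64(183.5))], [(np.float64(310.3), np.float64(161.8)), (np.float64(456.3), np.float64(183.5))]]
scene red [319.  141.5] [0.5629 0.0797]
scene yel [325.3 152.9] [0.5763 0.0944]
scene yel [305.  144.5] [0.5151 0.0763]
scene blue-cap pixels now/before [[(np.float64(236.5), np.float64(212.5)), (np.float64(279.1), np.float64(26.0))], [(np.float64(236.5), np.float64(212.5)), (np.float64(279.1), np.float64(26.0))]]
```

View pics/s8.png

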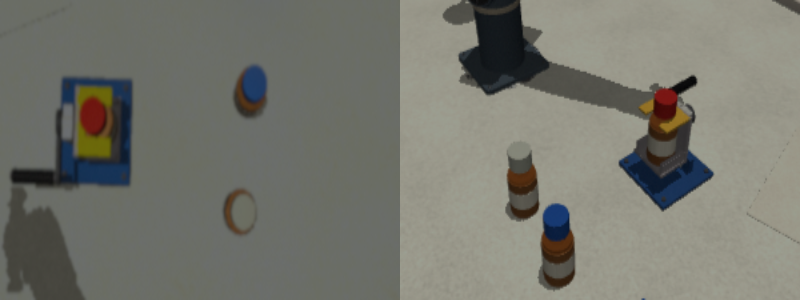

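The cradle is upright again and the bottle stands in the fork. The gripper is away and the bystanders haven't moved.

```bash
python3 -c "
from cell import *
print(hand_in())"
```

```text
the job is handed in; nothing more can be done
None
```

The leak check is done and handed in at about 38 s of the allowed 69 s; no verdict was reported.

- **Loading:** I gripped the red-capped bottle by its cap and slid it upright into the cradle until it met the stop. I then set it down with the fork around its neck and let go.
- **Turnover:** I cranked the cradle over to the upside-down hard stop and held it there for 4 s. Then I cranked it back to the upright hard stop, released the handle and moved the arm clear. The wrist force readings I took while cranking stayed below about 10 N.
- **Last checks:** The final pictures show the bottle upright in the cradle and in the fork, with the cap where it was after seating to about 1 px by eye. The blue bottle's pixel position is identical to the start. The white bottle I checked only by eye, and it looks unmoved.
- **Disagreements:** Position estimates from the different cameras differed by up to about 3 mm. The final cap position from the scene camera reads about 18 mm off the top camera's, because that mask also takes in the cap's side. No checks failed.

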